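# Level the coin sizing gauge and hold it

### The arm

A 6-joint arm with a two-finger parallel gripper is mounted at the origin on the work surface. World frame = base frame: x ahead of the robot, y to its left, z up, the work surface at z = 0. Lengths are in m, angles in rad, forces in N, time in s.
With the tool pointing down it reaches from about 0.35 to 0.85 m from the base axis. Payload 8.1 kg.
Tool frame: the origin (TCP) lies between the finger pads; the fingertips stand 8 mm ahead of it and the grasp point (between the pads) lies 11 mm behind it; z points along the fingers, y is the direction in which the jaws open and shut (so a half turn about z gives the same grasp; the last joint's range is limited). The gripper opens to 85 mm and grips with 20 to 120 N. Pads are 22 mm wide; open, the fingers measure 114 mm over their backs; the gripper's body (76 mm by 85 mm) begins 54 mm behind the grasp point. The pads swing forward as they close: fully open they stand 13 mm farther back than shut.
Start: joints at [-1.202, 0.13, 1.488, -0, 1.523, -0.085], TCP at [0.263, -0.539, 0.206] pointing down, gripper open.
Joint ranges: [-2.96, 2.96], [-0.89, 2.26], [0.02, 2.5], [-1.34, 4.48], [0, 2.73], [-2.66, 2.66]. Speed limits (rad/s): [2.39, 2.39, 2.79, 3.14, 3.14, 3.14].

### API

Orientations are given as a unit quaternion [x, y, z, w].
In Python, from station import r gives the robot as it stands. The module is installed in compiled form; this text tells all that it offers.
- The arm moves only by the tool servo_tool, never from a script. Its arguments are lists of equal length, an entry for each row: "travel": the shift along the tool's x, y, z in mm, a list of three; "spin": the turn about the tool's z in degrees; "hand": the opening, from -1 (shut) to 1 (fully open). In form: {"travel": [[tx, ty, tz], ...], "spin": [spin, ...], "hand": [hand, ...]}. A call has 1 to 10 rows; each row is the pose to reach, as a shift and turn from the pose commanded when the call began, along the tool's axes at that moment; what a row does not reach only later rows make up. A row lasts 1/10 s, in which the tool goes at most 50 mm and 8.59 degrees, less where a joint would pass 70% of its speed; a pose out of reach is approached as far as the arm can. A call with a gripper value outside its range is refused whole. The fingers move at their own pace and stop on an object; "squeeze" is the grip in N (left out, the last holds). Time passes only in rows, so rows that repeat a pose let the fingers close. It gives the time, the measured TCP pose, the force and the opening at its end, in the units of the state.
- r.read_state(): the state, without advancing time (a new reading comes with each control period).
- r.capture(name): name is "scene" or "top" or "wrist"; returns the picture (384x512x3 uint8, red, green, blue); there is no depth.
- r.camera_info(name): a dict with "vfov" (degrees; the focal length in pixels is half the picture's height over the tangent of half this angle, whatever the lens; pixels are square), "cx", "cy" (the principal point, pixels), "R" (3x3) and "t" (3): a world point X has camera coordinates R X + t. Camera axes: x right, y down, z forward; pixel columns grow to the right and rows downward; lengths in m; the calibration is good to about 2 mm. A picture is of the moment at which its call begins: read the wrist's pose just before it. camera_info takes no time and is no camera call; for the wrist camera it gives the pose at the moment of the call.
- r.sign_off(): hands the job in, once; it reports no verdict.
The state is a dict: "clock": time; "q": joint angles; "joint_vel": joint speeds; "joint_efforts": joint torques, N m; "tool_pos": TCP position; "tool_rot": TCP orientation; "contact_force": force on the tool from outside, world axes, zero at the start; "torque": the same for the moment, N m; "gripper_width": finger opening in m.
Only numpy, scipy, OpenCV 4.12 (cv2) and the standard library are available. Lean on these libraries where they do the work, as an engineer would, in place of code of your own. Each camera call takes 0.05 s, during which the arm holds its last target. There are 200 camera calls.

### The job

Level the coin sizing gauge on the sill: swing the steel hasp up off its catch and fold it back past upright, clear of the black levelling-foot knob beneath it. Then take hold of the knob, press it down against its springs firmly onto its stop, and turn it anticlockwise, still pressing, until the bubble in the spirit level rests between its two lines. Finish while still holding the knob pressed down with the bubble centred, and leave the other things on the sill where they are.

Things in the scene. Friction and masses are not known exactly. Their poses are not given: they have to be found in the camera images.
- gauge_base: Fixed dark steel base plate, 150 x 320 x 12 mm, origin on the sill; z up, x away from the robot at yaw 0. On its line x = 0: hasp hinge post at y = -157 mm (30 x 14, 98 high), knob axis y = -85, catch post y = -20 (14 x 14, 90 high), axis (along x) on which rocker and deck tilt y = +138. On the deck, a brass plate with coin holes at x = -32, y = +65, top 55 mm high.
- hasp (a joint): Angle of the steel hasp about its hinge, rad. 0 = lying level over the knob, on its catch; grows as its free end swings up; pi/2 = upright; stop at 2.8 = folded back away from the knob. Stiff hinge: it stays where it is left.
- hasp_hinge (a point): Point on the hasp's hinge axis, which runs along the base's x, 100 mm above the sill, 150 mm along the base's -y. The hasp is a strap 12 mm wide and 6 mm thick, running from here to 152 mm along the base's +y when closed.
- hasp_tab (a point): Centre of the hasp's thumb tab at the strap's free end: 14 mm thick along the hinge axis, 20 mm along the strap, 30 mm tall, standing up from the strap when closed. At angle 0 it is 140 mm along the base's +y and 18 mm above the hinge axis (radius 141 mm). Pinched along the hinge axis it pivots between the fingers, so the tool can point down all the way.
- knob_top (a point): Top centre of the round black ribbed knob, 40 mm diameter (43 over ribs), 34 mm tall, underside 12 mm above the sprung rocker that carries it, 223 mm from the tilting axis; top 80 mm above the sill pressed, 87 at first. Its screw tilts the deck with the level: anticlockwise from above lowers the knob end, 0.03 rad per rad; it needs 0.6 to 1.15 rad. Friction 0.2 N m; stop 0.7 past level.
- deck_press (a joint): How far the sprung rocker with knob and deck is pressed towards its stop, rad. 0 = risen on its springs (start), 0.03 = on its hard stop (knob 6.7 mm lower). Pushing at the knob takes about 3 N to begin and 8 N to reach the stop; it rises again when let go. The level counts only with the rocker on its stop. The reading is noisy, by some 0.003.
- bubble (a joint): Place of the bubble in the vial, m, from the middle between the two black lines, positive along the base's +y (away from the knob); it runs to the higher end, at most 0.034 either way. The bubble is 20 mm long and the lines 36 mm apart, so within 0.008 it is between them. With the rocker on its stop it moves 0.0225 m per rad of knob, anticlockwise positive; settles in 1 to 2 s.
- vial_mid (a point): Middle of the spirit level's vial on the deck (26 mm diameter, 104 mm long, clear, along the base's y, between two beech blocks), at x = +38, y = +62 mm of the base, 65 mm above the sill when level.
- nickel_tube1: Bystander: rolled nickels in an orange tube, 23 mm diameter, 80 mm long, lying on the sill beyond the gauge; origin under its middle.
- nickel_tube2: Bystander: a second such tube, on the robot's side of the gauge.
- coin_stack: Bystander: stack of brass coins, 26 mm diameter, 30 mm tall, to the left of the gauge; origin at the centre of its underside.
- date_stamp: Bystander: turned wooden hand stamp, 38 mm diameter, 78 mm tall, standing; origin at the centre of its underside.
- tip_bowl: Bystander: white porcelain bowl, 120 mm diameter, 50 mm tall, to the right; origin at the centre of its underside.

How it is judged:
On the way, in this order (a step that is already met when the one before it is completed fails the run):
1. the hasp is off its catch and folded back past upright (value of joint hasp above 1.7 rad), for 0.2 s.
2. the sprung rocker is pressed onto its stop by the knob and the bubble is between the lines (value of joint deck_press above 0.025 rad and value of joint bubble between -0.008 and 0.008 m and contact force between the fingers and foot_knob above 3 N), for 0.3 s.
At the end, for the whole second after the job is handed in: The hasp stands past upright (over 1.7 rad), and through the last second the fingers still hold the knob (over 3 N) and press the sprung rocker onto its stop (joint over 0.025 of 0.03 rad) with the bubble within 8 mm of the middle, between its two lines (all of step 2 and value of joint hasp above 1.7 rad); the arm keeps its last pose, push and grip.
It fails at once if a bystander is moved more than 30 mm (distance of any of nickel_tube1, nickel_tube2, coin_stack, date_stamp, tip_bowl from where it was at the start of the episode above 0.03 m).
It also fails if it takes over 58 s, if anything falls off the work surface, if the arm or the gripper's body presses on something with over 40 N, if the wrist force passes 120 N, or if a joint passes its speed limit or range.

## Working session

There is one attempt and no reset: what is moved stays moved. The work goes in short steps, Python scripts to look and compute and a tool call to move; the robot and the scene stay as the last step left them, time stands still between calls to the robot, and variables do not carry over. Pictures are saved under pics/ and viewed, about 8 in all and at most 12, crops included, and the job is handed in when it is done.

Besides the shell and the picture viewer there is one more tool, called after "Emit:" as a command line: name --pt "numbers of a row" for each row, then --argument value for the rest. servo_tool: Moves the arm, as the interface text tells. Its arguments: {"type":"object","properties":{"travel":{"type":"array"},"spin":{"type":"array"},"hand":{"type":"array"},"squeeze":{"type":"number"}},"required":["travel","spin","hand"]}

```bash
mkdir -p pics && python3 - <<'E'
from station import r
import cv2,numpy as np
print(r.read_state())
a=r.capture("scene");b=r.capture("top")
np.save("scene0.npy",a);np.save("top0.npy",b)
for n in("scene","top","wrist"):print(n,r.camera_info(n))
cv2.imwrite("pics/scene0.png",cv2.resize(a,(800,600),interpolation=cv2.INTER_CUBIC)[:,:,::-1])
cv2.imwrite("pics/top0.png",cv2.resize(b,(800,600),interpolation=cv2.INTER_CUBIC)[:,:,::-1])
E
```

```text
{'clock': 0.0, 'q': array([-1.20240631e+00,  1.31177528e-01,  1.48929628e+00,  3.09958675e-05,
        1.52302761e+00, -8.53599598e-02]), 'joint_vel': array([0.00067933, 0.0002566 , 0.00011639, 0.00053074, 0.00080811,
       0.00074475]), 'joint_efforts': array([ 2.33198756e-03, -5.69398856e+01, -5.00548875e+01,  1.21062055e-05,
        1.49312324e-02, -2.32357860e-05]), 'tool_pos': array([ 0.26283332, -0.53868313,  0.20452539]), 'tool_rot': array([ 9.74373798e-01,  2.24932858e-01, -1.19284634e-04, -9.47027438e-04]), 'contact_force': array([ 0.68280943,  0.07525732, -0.1023377 ]), 'torque': array([-0.05774395, -0.00053392,  0.01261951]), 'gripper_width': 0.08550060208038154}
scene {'vfov': 48.234853848208346, 'cx': 257.1842182034941, 'cy': 195.06844823991855, 'R': array([[-0.65673501,  0.75406945,  0.00885375],
       [ 0.4568727 ,  0.40718586, -0.79086473],
       [-0.59997205, -0.51534352, -0.61192695]]), 't': array([ 0.42856634, -0.1666803 ,  1.51612294])}
top {'vfov': 54.65108078136561, 'cx': 259.41392018028944, 'cy': 186.92210300299845, 'R': array([[ 0.02557558, -0.99964985, -0.0067877 ],
       [-0.98993892, -0.02438073, -0.13937906],
       [ 0.13916476,  0.01028411, -0.99021584]]), 't': array([-0.06077286,  0.59984364,  1.10942314])}
wrist {'vfov': 61.12607526835846, 'cx': 254.30613822099394, 'cy': 193.60325095313988, 'R': array([[ 0.43806407, -0.89894191, -0.0018206 ],
       [-0.8518682 , -0.41576963,  0.31852188],
       [-0.28708961, -0.13798208, -0.94791376]]), 't': array([-0.59962891, -0.04100192,  0.38088313])}
```

View pics/scene0.png

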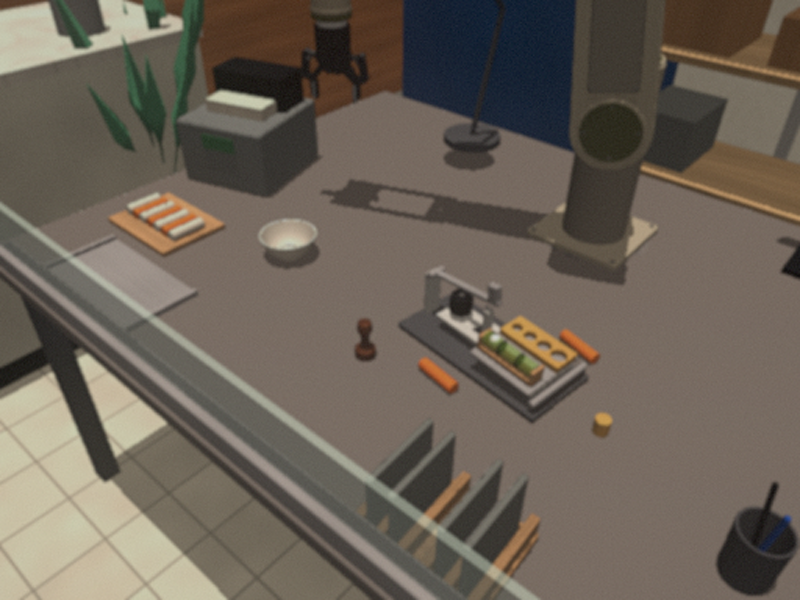

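View pics/top0.png

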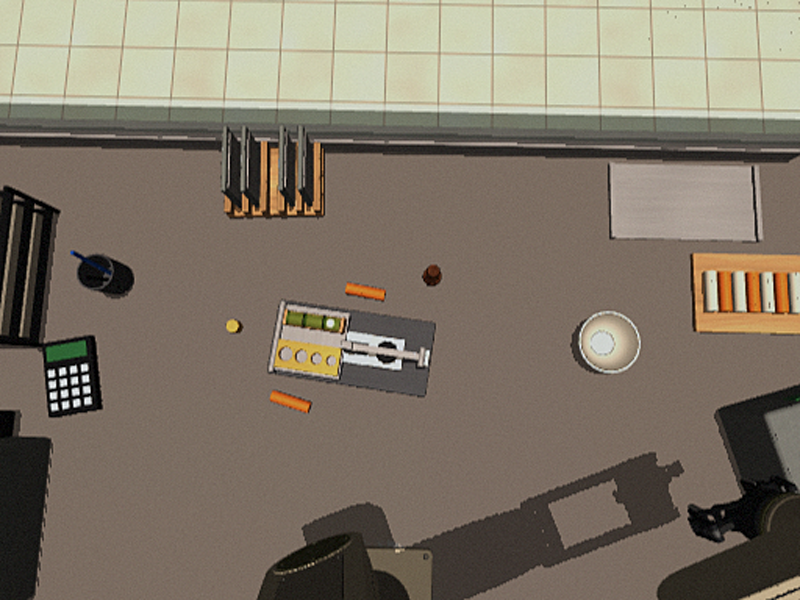

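The scene view shows the gauge with its hasp closed (tab at about 495,292, hinge post at 432,285). In the top view the base corners are at about (283,300), (436,321), (425,396) and (268,374), the tab at (346,347) and the hinge post at (424,357).

```bash
cat > h.py <<'E'
import numpy as np,cv2
from station import r
def ray(ci,uv):
    f=192/np.tan(np.radians(ci["vfov"])/2); R=np.array(ci["R"]);t=np.array(ci["t"])
    d=R.T@np.array([(uv[0]-ci["cx"])/f,(uv[1]-ci["cy"])/f,1]); return -R.T@t,d
def plane(ci,uv,z):
    o,d=ray(ci,uv); return o+d*(z-o[2])/d[2]
def proj(ci,X):
    f=192/np.tan(np.radians(ci["vfov"])/2); p=ci["R"]@np.array(X)+ci["t"]
    return np.array([f*p[0]/p[2]+ci["cx"],f*p[1]/p[2]+ci["cy"]])
def two(c1,u1,c2,u2):
    o1,d1=ray(c1,u1);o2,d2=ray(c2,u2)
    s=np.linalg.lstsq(np.c_[d1,-d2],o2-o1,rcond=None)[0]
    a,b=o1+s[0]*d1,o2+s[1]*d2
    return (a+b)/2,np.linalg.norm(a-b)
E
python3 - <<'E'
from h import *
t=r.camera_info("top");s=r.camera_info("scene");k=1/1.5625
C=np.array([plane(t,(u*k,v*k),.012) for u,v in((283,300),(436,321),(425,396),(268,374))])
print(C.round(3),C.mean(0))
print([np.linalg.norm(C[i]-C[i-1]).round(3) for i in range(4)])
ey=C[0]+C[3]-C[1]-C[2]; yaw=np.arctan2(-ey[0],ey[1]);print("yaw",yaw)
o=C.mean(0);R=np.array([[np.cos(yaw),-np.sin(yaw)],[np.sin(yaw),np.cos(yaw)]])
for n,p in dict(hinge=(0,-.15,.1),tab=(0,-.01,.118),knob=(0,-.085,.087)).items():
    w=np.r_[o[:2]+R@p[:2],p[2]];print(n,w.round(4),"top",proj(t,w)/k,"scene",proj(s,w)/k)
for n,u,v in(("tab",(346,347),(495,292)),):print(n,two(t,np.array(u)*k,s,np.array(v)*k))
for n,i in(("top",np.load("top0.npy")[170:270,160:300]),):cv2.imwrite("pics/c1.png",cv2.resize(i,(798,570),interpolation=cv2.INTER_CUBIC)[:,:,::-1])
E
```

```text
[[ 0.583  0.203  0.012]
 [ 0.548 -0.109  0.012]
 [ 0.398 -0.09   0.012]
 [ 0.433  0.225  0.012]] [0.49058057 0.0572749  0.012     ]
[np.float64(0.151), np.float64(0.314), np.float64(0.151), np.float64(0.316)]
yaw -0.11171899102751036
hinge [ 0.4739 -0.0918  0.1   ] top [428.23951175 356.34224016] scene [428.83061889 268.12346192]
tab [0.4895 0.0473 0.118 ] top [352.60396212 345.52131358] scene [487.47460178 294.61424743]
knob [ 0.4811 -0.0272  0.087 ] top [393.68261554 351.78936212] scene [454.22505601 289.70565592]
tab (array([0.48586435, 0.05863611, 0.12708244]), np.float64(0.0007851084707218972))
```

View pics/c1.png

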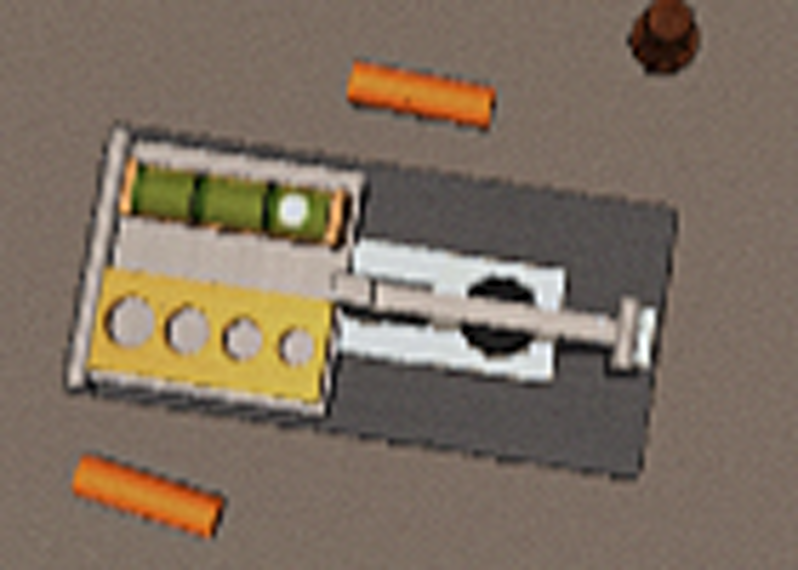

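```bash
cat >> h.py <<'E'
def tool_shift(P,yaw_x,st=None):
    """shift (mm, tool axes) and spin (deg) to bring TCP to P with tool x heading yaw_x (tool down)"""
    from scipy.spatial.transform import Rotation as Ro
    st=st or r.read_state(); R=Ro.from_quat(st["tool_rot"]).as_matrix()
    sp=-np.degrees(yaw_x-np.arctan2(R[1,0],R[0,0]))
    return (R.T@(np.array(P)-st["tool_pos"])*1000).round(1),round((sp+180)%360-180,2)
E
python3 - <<'E'
from h import *
t=r.camera_info("top")
px=lambda u,v:(160+u/5.7,170+v/5.7)
A=plane(t,px(678,205),.012);B=plane(t,px(638,475),.012);print(A,B,np.linalg.norm(A-B))
T=plane(t,px(352,288),.133);H=plane(t,px(628,333),.106)
d=(T-H)[:2];print("tab",T,"hinge",H,"len",np.linalg.norm(d),"yaw hasp",np.arctan2(-d[0],d[1]))
e=(A-B)[:2];print("yaw edge",np.arctan2(e[1],e[0]))
N=plane(t,px(368,172),.04);
for yaw in(-.11,-.13,-.15):
  ey=np.array([-np.sin(yaw),np.cos(yaw)])
  print(yaw,"hinge/edge",((A+B)/2)[:2]+.01*ey,"tab/edge",((A+B)/2)[:2]+.15*ey)
print(tool_shift([.487,.045,.21],np.pi/2-.13))
E
```

```text
[ 0.54622902 -0.10855465  0.012     ] [ 0.39845992 -0.08949927  0.012     ] 0.14899265925792565
tab [0.49020761 0.05694526 0.133     ] hinge [ 0.47235481 -0.08040974  0.106     ] len 0.1385103492990122 yaw hasp -0.12925102301626257
yaw edge -0.12824602362326376
-0.11 hinge/edge [ 0.47344225 -0.0890874 ] tab/edge [0.48881121 0.05006646]
-0.13 hinge/edge [ 0.47364081 -0.08911134] tab/edge [0.49178959 0.04970733]
-0.15 hinge/edge [ 0.47383885 -0.08913925] tab/edge [0.49476019 0.0492887 ]
(array([ 457.4, -426.4,   -4.6]), np.float64(-56.55))
```

Emit:
servo_tool --pt "23 -22 0" --pt "58 -54 0" --pt "93 -87 0" --pt "128 -119 0" --pt "163 -152 0" --pt "198 -184 0" --pt "232 -216 0" --pt "265 -248 0" --pt "290 -270 0" --pt "300 -280 0" --spin '[-3,-8,-14,-20,-26,-32,-38,-44,-50,-56.5]' --hand '[0.6,0.3,0.1,0,0,0,0,0,0,0]' --squeeze 50

```text
clock: 1.1
tool_pos: [0.4105, -0.1532, 0.2053]
tool_rot: [0.749, 0.662, 0.0, -0.0]
contact_force: [-0.2, 0.3, -0.0]
gripper_width: 0.0424
```

```bash
python3 - <<'E'
from h import *
print(tool_shift([.488,.035,.205],np.pi/2-.129),r.read_state()["tool_pos"],r.read_state()["clock"])
E
```

```text
(array([196.4,  53.7,   0.5]), np.float64(0.3)) [ 0.41048757 -0.15323837  0.20532741] 1.1
```

Emit:
servo_tool --pt "25 7 0" --pt "60 16 0" --pt "98 27 0" --pt "135 37 0" --pt "170 47 0" --pt "190 52 0" --pt "196 54 0" --pt "196 54 0" --spin '[0.3,0.3,0.3,0.3,0.3,0.3,0.3,0.3]' --hand '[0,0,0,0,0,0,0,0]'

```text
clock: 1.9
tool_pos: [0.4888, 0.0317, 0.2051]
tool_rot: [0.753, 0.658, -0.0, -0.0]
contact_force: [0.2, -0.6, 0.4]
gripper_width: 0.0429
```

```bash
python3 - <<'E'
from h import *
s=r.read_state();c=r.camera_info("wrist");a=r.capture("wrist");np.savez("w1.npz",a=a,R=c["R"],t=c["t"],vfov=c["vfov"],cx=c["cx"],cy=c["cy"])
print(s["tool_pos"],s["clock"])
for p in([.490,.052,.133],[.490,.052,.118],[.473,-.088,.1],s["tool_pos"]):print(proj(c,p)*1.5625)
cv2.imwrite("pics/w1.png",cv2.resize(a,(800,600),interpolation=cv2.INTER_CUBIC)[:,:,::-1])
E
```

```text
[0.48884838 0.03170285 0.20513013] 1.9
[393.22231439 264.5128003 ]
[393.50019228 257.30541208]
[397.39845833 466.79458575]
[395.83004268 367.32431464]
```

View pics/w1.png

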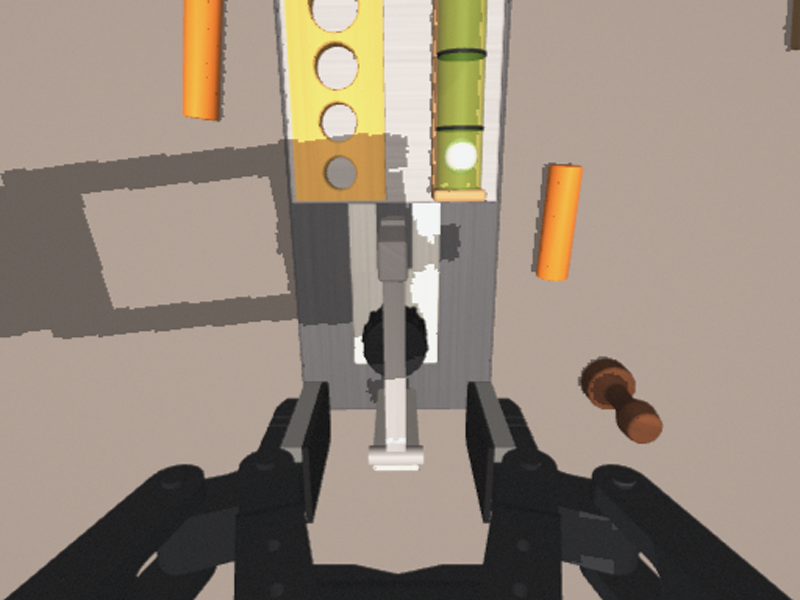

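```bash
python3 - <<'E'
from h import *
z=np.load("w1.npz");c={k:z[k] for k in z};k=1.5625
print("cam",-c["R"].T@c["t"])
for n,u,v,h in(("tab near",393,280,.133),("tab far bottom?",393,216,.103),("tab mid edge",393,248,.133),("tabfar top",393,216,.133),("knuckle",396,455,.106),("knob",395,342,.087),("baseR",490,408,.012),("baseL",303,408,.012),("line1",460,128,.075),("line2",461,53,.075)):
    print(n,plane(c,(u/k,v/k),h).round(4))
cv2.imwrite("pics/w1c.png",cv2.resize(c["a"][125:310,195:320],None,fx=4,fy=3.2,interpolation=cv2.INTER_CUBIC)[:,:,::-1])
E
```

```text
cam [0.50066725 0.11236227 0.37347383]
tab near [0.4888 0.0442 0.133 ]
tab far bottom? [0.4922 0.0708 0.103 ]
tab mid edge [0.491  0.0601 0.133 ]
tabfar top [0.4931 0.0754 0.133 ]
knuckle [ 0.4739 -0.0749  0.106 ]
knob [ 0.4824 -0.0079  0.087 ]
baseR [ 0.5457 -0.1068  0.012 ]
baseL [ 0.3961 -0.0867  0.012 ]
line1 [0.5349 0.1098 0.075 ]
line2 [0.539  0.1473 0.075 ]
```

View pics/w1c.png

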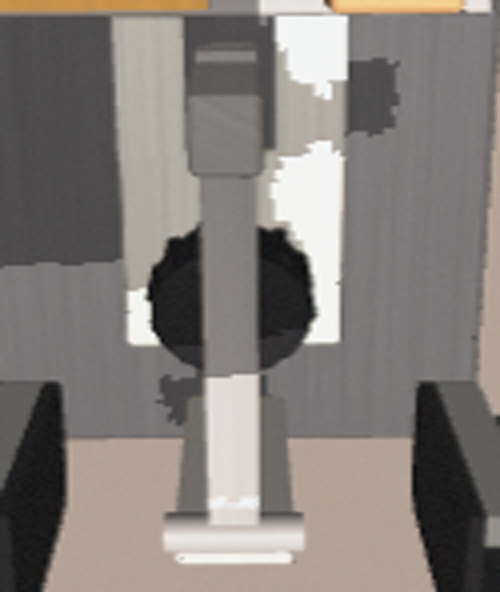

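The crop shows the tab top at about (393,261) in the 800×600 view, which puts the tab centre near (0.490, 0.053). The hinge knuckle is at (396,455). I'll descend on the tab and pinch it.

Emit:
servo_tool --pt "12 -1 10" --pt "21 -1 30" --pt "21 -1 60" --pt "21 -1 85" --pt "21 -1 97" --pt "21 -1 97" --pt "21 -1 97" --pt "21 -1 97" --pt "21 -1 97" --pt "21 -1 97" --spin '[0,0,0,0,0,0,0,0,0,0]' --hand '[0,0,0,0,0,0,-0.5,-1,-1,-1]' --squeeze 40

```text
clock: 2.95
tool_pos: [0.4893, 0.0528, 0.109]
tool_rot: [0.753, 0.657, -0.001, -0.001]
contact_force: [-9.9, 3.0, 1.3]
gripper_width: 0.0125
```

Emit:
servo_tool --pt "0 0 0" --pt "0 0 0" --pt "0 0 0" --spin '[0,0,0]' --hand '[-1,-1,-1]'

```text
clock: 3.25
tool_pos: [0.4894, 0.0528, 0.109]
tool_rot: [0.753, 0.657, -0.001, -0.001]
contact_force: [-9.3, 2.1, 1.2]
gripper_width: 0.0128
```

Emit:
servo_tool --pt "-1 -0.5 -7" --pt "-4.4 -0.7 -20.7" --pt "-11.7 -0.7 -40.5" --pt "-21.9 -0.7 -59" --pt "-34.8 -0.7 -75.8" --pt "-49.9 -0.7 -90.5" --pt "-67.1 -0.7 -102.7" --pt "-86 -0.7 -112.3" --pt "-106 -0.7 -118.9" --pt "-106 -0.7 -118.9" --spin '[0,0,0,0,0,0,0,0,0,0]' --hand '[-1,-1,-1,-1,-1,-1,-1,-1,-1,-1]'

```text
clock: 4.25
tool_pos: [0.4749, -0.0556, 0.2244]
tool_rot: [0.755, 0.656, -0.002, -0.0]
contact_force: [9.1, -4.5, -29.8]
gripper_width: 0.0095
```

```bash
python3 - <<'E'
from h import *
a=r.capture("scene");b=r.capture("wrist")
A=cv2.resize(a[150:280,230:400],(800,612))[:300*2];
A=cv2.resize(a[140:270,230:400],(400,306));B=cv2.resize(b,(400,300))
cv2.imwrite("pics/s2.png",np.vstack([A,B])[:600,:,::-1]);print(r.read_state()["contact_force"])
E
```

```text
[  9.65030529  -5.52897016 -29.82775404]
```

View pics/s2.png

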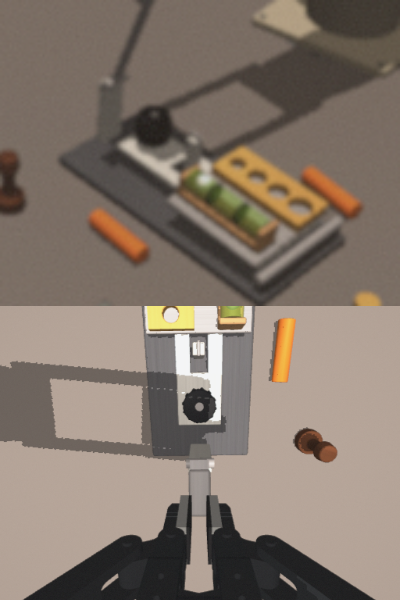

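The hasp is at about 1.2 rad and still held in the fingers. The pull is a bit taut, so I'll carry on with a slightly smaller radius.

Emit:
servo_tool --pt "-4 0 2" --pt "-18 0 2.5" --pt "-38 0 3" --pt "-58 0 4.5" --pt "-78 0 9" --pt "-97 0 16" --pt "-114 0 27" --pt "-130 0 40" --pt "-135 0 45" --pt "-135 0 45" --spin '[0,0,0,0,0,0,0,0,0,0]' --hand '[-1,-1,-1,-1,-1,-1,-1,-1,-1,-1]'

```text
clock: 5.35
tool_pos: [0.4573, -0.1874, 0.183]
tool_rot: [0.754, 0.657, 0.0, 0.0]
contact_force: [-0.7, -0.3, 0.2]
gripper_width: -0.0002
```

```bash
python3 - <<'E'
from h import *
a=r.capture("scene");b=r.capture("wrist")
A=cv2.resize(a[120:270,230:400],(453,400),interpolation=cv2.INTER_CUBIC);B=cv2.resize(b[180:],(453,241))[:200]
cv2.imwrite("pics/s3.png",np.vstack([A,B])[:600,:,::-1])
s=r.camera_info("scene")
for th in(0,1.2,1.6,2.0,2.3):
  p=th+.128;X=np.array([.473,-.086,.1])+.141*np.array([.129*np.cos(p),.992*np.cos(p),np.sin(p)])
  print(th,((proj(s,X)-[230,120])*2.665).round())
print(((proj(s,[.473,-.086,.1])-[230,120])*2.665).round())
E
```

```text
0 [222. 186.]
1.2 [152.  38.]
1.6 [113.  15.]
2.0 [78. 13.]
2.3 [58. 25.]
[123. 139.]
```

View pics/s3.png

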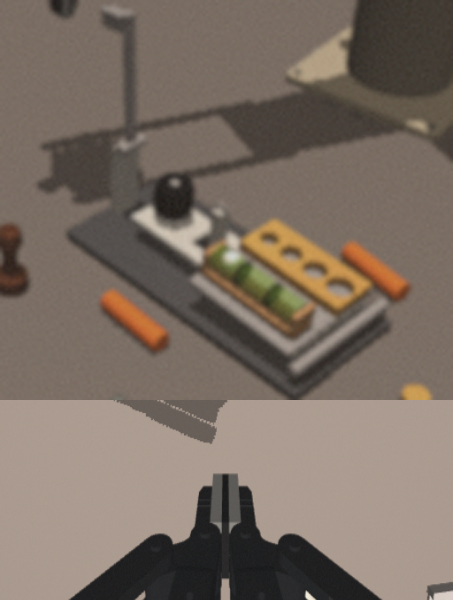

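The tool slipped off when the hasp was nearly upright: the tab is at (118,14) and the strap is vertical over the post at (125,140). I'll go over it and push it back from the +y side with closed fingers.

Emit:
servo_tool --pt "0 3 -40" --pt "0 3 -85" --pt "0 3 -120" --pt "35 3 -125" --pt "80 3 -125" --pt "120 3 -125" --pt "142 3 -110" --pt "142 3 -75" --pt "142 3 -40" --pt "142 3 -38" --spin '[0,0,0,0,0,0,0,0,0,0]' --hand '[-1,-1,-1,-1,-1,-1,-1,-1,-1,-1]'

```text
clock: 6.45
tool_pos: [0.4772, -0.0446, 0.2165]
tool_rot: [0.753, 0.658, -0.002, -0.003]
contact_force: [-0.4, 1.0, -0.2]
gripper_width: -0.0001
```

Emit:
servo_tool --pt "-15 0 0" --pt "-28 0 0" --pt "-40 0 0" --pt "-52 0 2" --pt "-64 0 6" --pt "-76 0 11" --pt "-88 0 17" --pt "-98 0 22" --pt "-105 0 24" --pt "-105 0 24" --spin '[0,0,0,0,0,0,0,0,0,0]' --hand '[-1,-1,-1,-1,-1,-1,-1,-1,-1,-1]'

```text
clock: 7.45
tool_pos: [0.4649, -0.151, 0.1957]
tool_rot: [0.754, 0.657, -0.0, -0.001]
contact_force: [-0.2, -0.3, -0.3]
gripper_width: 0.0003
```

Emit:
servo_tool --pt "15 0 -10" --pt "50 0 -20" --pt "90 0 -20" --pt "120 0 -20" --pt "120 0 -20" --spin '[0,0,0,0,0]' --hand '[0,0.5,0.5,0.5,0.5]'

```text
clock: 7.95
tool_pos: [0.4824, -0.027, 0.2178]
tool_rot: [0.752, 0.659, 0.001, 0.0]
contact_force: [-0.5, -0.1, 1.0]
gripper_width: 0.064
```

```bash
python3 - <<'E'
from h import *
a=r.capture("scene");c=r.camera_info("wrist");b=r.capture("wrist")
np.savez("w2.npz",a=b,R=c["R"],t=c["t"],vfov=c["vfov"],cx=c["cx"],cy=c["cy"])
A=cv2.resize(a[110:210,230:400],(340,200),interpolation=cv2.INTER_CUBIC);B=cv2.resize(b,(533,400))
I=np.zeros((600,533,3),np.uint8);I[:200,:340]=A;I[200:]=B
cv2.imwrite("pics/s4.png",I[:,:,::-1])
for p in([.4812,-.0215,.087],[.473,-.086,.1]):print(p,proj(c,p)*533/512+[0,200])
print(r.read_state()["tool_pos"],r.read_state()["clock"])
E
```

```text
[0.4812, -0.0215, 0.087] [261.91751025 374.529208  ]
[0.473, -0.086, 0.1] [262.40672622 445.8243116 ]
[ 0.48208376 -0.03000584  0.21738421] 8.05
```

View pics/s4.png

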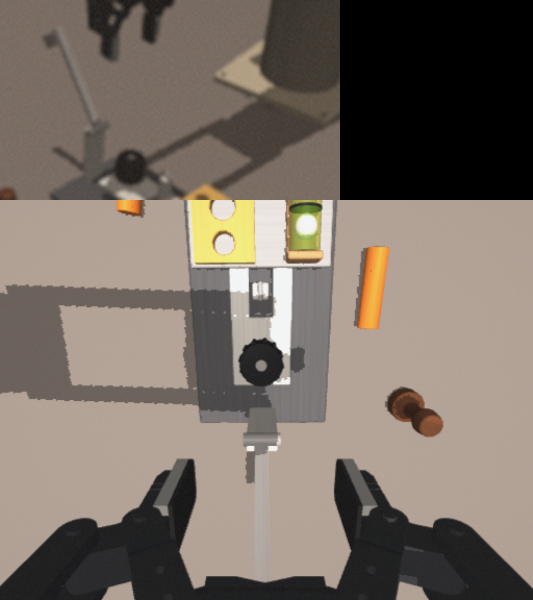

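```bash
python3 - <<'E'
from h import *
z=np.load("w2.npz");c={k:z[k] for k in z};k=533/512
g=c["a"].astype(int).max(2);m=(g<55).astype(np.uint8);m[:130]=0;m[190:]=0;m[:,:220]=0;m[:,290:]=0
print("dark bbox",cv2.boundingRect(m))
for uv in((261,366),(261,371)):print(plane(c,(uv[0]/k,(uv[1]-200)/k),.087).round(4))
cap=plane(c,(261/k,166/k),.087)
print(tool_shift([*cap[:2],.21],np.pi/2-.129),tool_shift([.4815,-.0200,.21],np.pi/2-.129))
s=r.camera_info("scene")
for th in(1.8,2.0,2.1,2.2,2.4):
  p=th+.128;X=np.array([.473,-.086,.1])+.141*np.array([.129*np.cos(p),.992*np.cos(p),np.sin(p)]);print(th,((proj(s,X)-[230,110])*2).round())
E
```

```text
dark bbox (229, 133, 43, 46)
[ 0.4814 -0.0136  0.087 ]
[ 0.4808 -0.0181  0.087 ]
(array([16.2, -2.8,  7.4]), np.float64(-0.25)) (array([ 9.8, -1.9,  7.4]), np.float64(-0.25))
1.8 [71. 29.]
2.0 [58. 30.]
2.1 [53. 32.]
2.2 [48. 35.]
2.4 [39. 43.]
```

```bash
python3 - <<'E'
from h import *
r.capture("wrist");r.capture("wrist")
c=r.camera_info("wrist");b=r.capture("wrist");t=r.camera_info("top")
m=(b.max(2)<55).astype(np.uint8);m[:130]=0;m[195:]=0;m[:,:220]=0;m[:,290:]=0
x,y,w,h=cv2.boundingRect(m);print(x,y,w,h)
d=b[y+10:y+h-10,x+12:x+w-12].max(2);yy,xx=np.where(d>80);cu=(xx.mean()+x+12,yy.mean()+y+10);print("cap px",cu,len(xx))
print("cap",plane(c,cu,.087),"rim",plane(c,(x+w/2,y+h),.087)[1]+.0215)
print("top view knob blob z.08",plane(t,(160+500/5.7,170+315/5.7),.08))
print(tool_shift([*plane(c,cu,.087)[:2],.15],np.pi/2-.129),r.read_state()["tool_pos"])
np.save("w3.npy",b)
E
```

```text
229 130 43 46
cap px (np.float64(250.5), np.float64(155.88)) 100
cap [ 0.4813741  -0.01275752  0.087     ] rim -0.010488518372996684
top view knob blob z.08 [ 0.48069747 -0.0145034   0.08      ]
(array([18.8, -3. , 66.8]), np.float64(-0.43)) [ 0.48180228 -0.03176252  0.21680978]
```

Emit:
servo_tool --pt "8 -2 10" --pt "18 -3 30" --pt "18 -3 65" --pt "18 -3 100" --pt "18 -3 125" --pt "18 -3 145" --pt "18 -3 153" --pt "18 -3 153" --pt "18 -3 153" --spin '[-0.4,-0.4,-0.4,-0.4,-0.4,-0.4,-0.4,-0.4,-0.4]' --hand '[0.5,0.5,0.5,0.5,0.5,0.5,0.5,0.5,0.5]' --squeeze 40

```text
clock: 9.1
tool_pos: [0.4818, -0.0133, 0.0642]
tool_rot: [0.751, 0.66, 0.0, 0.0]
contact_force: [-0.3, -0.4, 0.8]
gripper_width: 0.064
```

Emit:
servo_tool --pt "0 0 0" --pt "0 0 0" --pt "0 0 0" --pt "0 0 0" --pt "0 0 0" --pt "0 0 0" --spin '[0,0,0,0,0,0]' --hand '[-0.2,-0.4,-0.6,-0.8,-1,-1]'

```text
clock: 9.7
tool_pos: [0.4813, -0.0131, 0.0635]
tool_rot: [0.751, 0.66, 0.0, -0.0]
contact_force: [-0.4, 0.1, 0.5]
gripper_width: -0.0
```

```bash
python3 - <<'E'
from h import *
a=r.capture("scene");b=r.capture("wrist")
A=cv2.resize(a[110:230,230:400],(425,300),interpolation=cv2.INTER_CUBIC);B=cv2.resize(b,(425,319))[19:]
cv2.imwrite("pics/s5.png",np.vstack([A,B])[:,:,::-1]);print(r.read_state())
E
```

```text
{'clock': 9.8, 'q': array([-1.33866685e-01, -7.42251730e-02,  1.96434968e+00,  1.84144005e-05,
        1.25155474e+00, -4.75365814e-03]), 'joint_vel': array([-9.14269467e-05,  1.96382509e-03, -4.26519974e-04,  3.94658147e-04,
       -2.45305625e-04,  6.79766200e-04]), 'joint_efforts': array([ 1.16752326e-03, -4.22483468e+01, -4.61306727e+01, -1.01530945e-04,
        1.06332966e-03, -1.93267674e-06]), 'tool_pos': array([ 0.48123231, -0.01313947,  0.06346962]), 'tool_rot': array([ 7.51252398e-01,  6.60015024e-01, -2.18257645e-05, -3.83992958e-05]), 'contact_force': array([-0.59527874, -0.22218978, -0.92147945]), 'torque': array([-0.00018126, -0.00087299, -0.0148728 ]), 'gripper_width': -0.00015767853280062154}
```

View pics/s5.png

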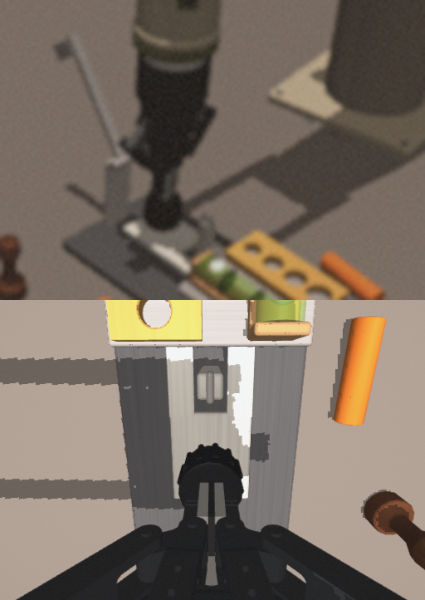

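```bash
python3 - <<'E'
from h import *
s=r.camera_info("scene");c=r.camera_info("wrist");st=r.read_state()
tip=st["tool_pos"]-[0,0,.008]
f=lambda p:((proj(s,p)-[230,110])*2.5).round()
print("tip scene",f(tip),"tcp",f(st["tool_pos"]),"graspt",f(st["tool_pos"]+[0,0,.011]))
kw=425/512
print("wrist: tip",proj(c,tip)*kw-[0,19],"grasp",proj(c,st["tool_pos"]+[0,0,.011])*kw-[0,19])
for y in(-.02,-.013,0,.01,.02):print(y,"scene knobtop",f([.483,y,.087]),"wrist",proj(c,[.483,y,.087])*kw-[0,19])
E
```

```text
tip scene [160. 216.] tcp [161. 211.] graspt [161. 203.]
wrist: tip [210.34801283 171.23849023] grasp [210.24392609 183.59282184]
-0.02 scene knobtop [156. 192.] wrist [214.48223457 202.75840128]
-0.013 scene knobtop [161. 194.] wrist [213.03258676 192.69568957]
0 scene knobtop [170. 199.] wrist [210.23359516 173.26652529]
0.01 scene knobtop [178. 203.] wrist [207.98032354 157.62546931]
0.02 scene knobtop [185. 207.] wrist [205.63398232 141.33837182]
```

```bash
python3 - <<'E'
from h import *
st=r.read_state();P=[st["tool_pos"]+[0,0,d] for d in(-.008,.011,.15)]
out=[]
for n,(x0,y0,x1,y1),k in(("wrist",(180,150,330,340),2.66),("scene",(240,120,360,270),3.3),("top",(190,180,300,280),3.6)):
    c=r.camera_info(n);a=r.capture(n)[y0:y1,x0:x1]
    a=cv2.resize(np.clip(a*1.6,0,255).astype(np.uint8),None,fx=k,fy=k,interpolation=cv2.INTER_CUBIC)
    for p,col in zip(P,((255,0,0),(0,255,0),(0,0,255))):
        u=((proj(c,p)-[x0,y0])*k).astype(int);cv2.circle(a,tuple(map(int,u)),3,col,1)
    out.append(a)
I=np.zeros((600,800,3),np.uint8)
I[:out[0].shape[0],:400][:, :out[0].shape[1]]=out[0][:, :400];I[:out[1].shape[0],402:402+out[1].shape[1]]=out[1][:,:398]
cv2.imwrite("pics/m.png",I[:,:,::-1])
cv2.imwrite("pics/mt.png",out[2][:,:,::-1])
E
```

```text
(no output)
```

View pics/m.png

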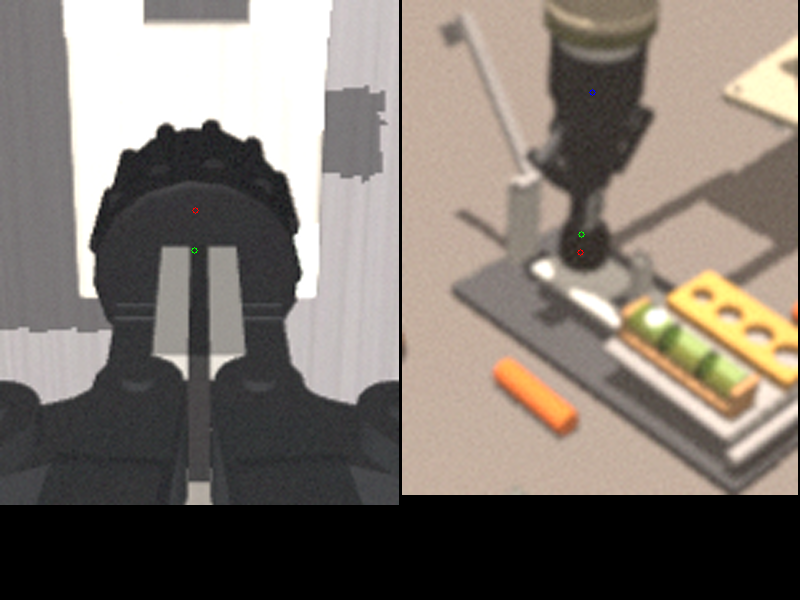

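The fingertips end at the same image row here as they do in free air (about row 243). So they sit above the knob and haven't gripped it, and the real tips must be higher than the reported TCP suggests. I'll probe down with closed fingers to find the real height.

Emit:
servo_tool --pt "0 0 2" --pt "0 0 4" --pt "0 0 6" --pt "0 0 6" --spin '[0,0,0,0]' --hand '[-1,-1,-1,-1]'

```text
clock: 10.35
tool_pos: [0.4816, -0.0138, 0.0577]
tool_rot: [0.751, 0.66, -0.0, 0.001]
contact_force: [-2.1, -3.1, 6.2]
gripper_width: -0.0002
```

Emit:
servo_tool --pt "0 0 2" --pt "0 0 4" --pt "0 0 6" --pt "0 0 6" --spin '[0,0,0,0]' --hand '[-1,-1,-1,-1]'

```text
clock: 10.75
tool_pos: [0.482, -0.0144, 0.0537]
tool_rot: [0.751, 0.66, -0.0, 0.001]
contact_force: [-9.5, -5.3, 20.9]
gripper_width: -0.0004
```

Contact came at TCP z ≈ 0.060, with the stop reached by about 0.054. So the shut fingertips really stand about 27 mm behind the reported TCP rather than 8 mm ahead of it. I'll go up, open, and take the knob about 35 mm deeper.

Emit:
servo_tool --pt "0 0 -20" --pt "0 0 -45" --pt "1 0 -45" --pt "1 0 -45" --pt "1 0 -45" --pt "1 0 -45" --pt "1 0 -25" --pt "1 0 0" --pt "1 0 12" --pt "1 0 12" --spin '[0,0,0,0,0,0,0,0,0,0]' --hand '[-1,-0.5,0,0.5,0.5,0.5,0.5,0.5,0.5,0.5]'

```text
clock: 11.75
tool_pos: [0.4789, -0.0119, 0.0368]
tool_rot: [0.751, 0.66, -0.002, -0.002]
contact_force: [-0.7, 0.3, -0.5]
gripper_width: 0.0641
```

Emit:
servo_tool --pt "0 0 6" --pt "0 0 12" --pt "0 0 15" --pt "0 0 15" --spin '[0,0,0,0]' --hand '[0.5,0.5,0.5,0.5]'

```text
clock: 12.15
tool_pos: [0.4813, -0.0122, 0.0243]
tool_rot: [0.751, 0.66, -0.0, -0.0]
contact_force: [-0.5, 0.4, -0.8]
gripper_width: 0.0642
```

Clear so far. Closing now.

Emit:
servo_tool --pt "0 0 0" --pt "0 0 0" --pt "0 0 0" --pt "0 0 0" --pt "0 0 0" --pt "0 0 0" --spin '[0,0,0,0,0,0]' --hand '[0.2,0,-0.3,-0.7,-1,-1]' --squeeze 50

```text
clock: 12.75
tool_pos: [0.4812, -0.0122, 0.0245]
tool_rot: [0.751, 0.66, -0.0, -0.0]
contact_force: [-4.5, -0.5, 3.7]
gripper_width: 0.0391
```

The knob is gripped at 39 mm. Pressing down.

Emit:
servo_tool --pt "0 0 3" --pt "0 0 6" --pt "0 0 8" --pt "0 0 8" --pt "0 0 8" --spin '[0,0,0,0,0]' --hand '[-1,-1,-1,-1,-1]'

```text
clock: 13.25
tool_pos: [0.4812, -0.0131, 0.0179]
tool_rot: [0.751, 0.66, -0.001, 0.0]
contact_force: [-13.3, -5.1, 20.5]
gripper_width: 0.0389
```

Emit:
servo_tool --pt "0 -0.5 1" --pt "0 -0.5 1" --pt "0 -0.5 1" --pt "0 -0.5 1" --pt "0 -0.5 1" --pt "0 -0.5 1" --pt "0 -0.5 1" --pt "0 -0.5 1" --pt "0 -0.5 1" --pt "0 -0.5 1" --spin '[0,0,0,0,0,0,0,0,0,0]' --hand '[-1,-1,-1,-1,-1,-1,-1,-1,-1,-1]'

```text
clock: 14.25
tool_pos: [0.4812, -0.0131, 0.0177]
tool_rot: [0.751, 0.66, -0.0, 0.001]
contact_force: [-14.8, -5.2, 25.5]
gripper_width: 0.039
```

```bash
python3 - <<'E'
from h import *
yaw=-.129;ex=np.array([np.cos(yaw),np.sin(yaw)]);ey=np.array([-ex[1],ex[0]])
o=np.array([.4812,-.0135])+.085*ey; O=o+.038*ex+.062*ey
out=[]
for n,k in(("scene",8),("wrist",3),("top",8)):
    c=r.camera_info(n);a=r.capture(n);np.savez(f"p_{n}.npz",a=a,**c)
    pts=np.array([proj(c,[*(O+x*ex+y*ey),.065]) for x in(-.02,.02) for y in(-.055,.055)])
    x0,y0=np.maximum(pts.min(0).astype(int)-2,0);x1,y1=pts.max(0).astype(int)+3
    print(n,(x0,y0,x1,y1),"mid",proj(c,[*O,.07]))
    b=a[y0:y1,x0:x1]
    if b.size: out.append(cv2.resize(b,None,fx=k,fy=k,interpolation=cv2.INTER_CUBIC)[:298,:795])
H=sum(o.shape[0] for o in out);I=np.zeros((H,max(o.shape[1] for o in out),3),np.uint8);y=0
for o_ in out:I[y:y+o_.shape[0],:o_.shape[1]]=o_;y+=o_.shape[0]
if H>600:I=cv2.resize(I,None,fx=600/H,fy=600/H)
print(I.shape);cv2.imwrite("pics/v.png",I[:,:,::-1])
print(r.read_state()["contact_force"])
E
```

```text
scene (np.int64(301), np.int64(210), np.int64(350), np.int64(244)) mid [325.19580012 224.92579785]
wrist (np.int64(303), np.int64(0), np.int64(501), np.int64(56)) mid [ 390.62614729 -166.05719292]
top (np.int64(180), np.int64(193), np.int64(223), np.int64(217)) mid [201.21252707 205.09675334]
(600, 564, 3)
[-15.21144682  -4.82269839  25.66577137]
```

View pics/v.png

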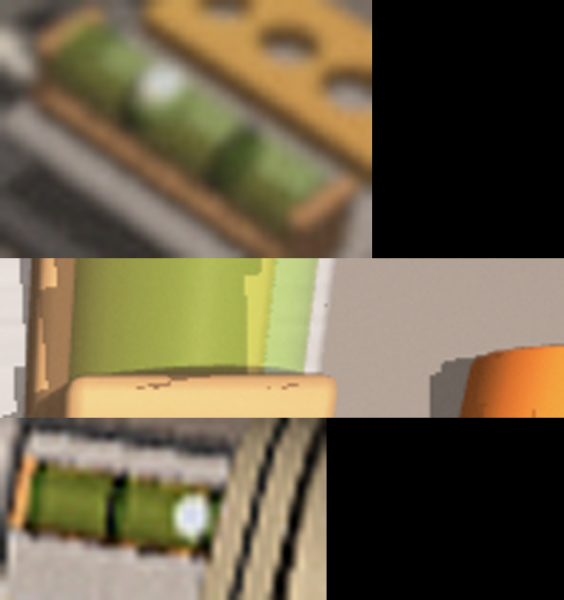

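In the scene crop the bubble is at (160,85), with the lines at about (135,88) and (235,160). In the top crop the bubble is at 192 with the middle at about 155. That puts it about 14 mm to the knob side, so it needs roughly 0.6 to 0.65 rad anticlockwise.

Emit:
servo_tool --pt "0 0 0" --pt "0 0 0" --pt "0 0 0" --pt "0 0 0" --pt "0 0 0" --pt "0 0 0" --pt "0 0 0" --pt "0 0 0" --pt "0 0 0" --pt "0 0 0" --spin '[-3,-8,-13,-18,-23,-28,-33,-36,-36,-36]' --hand '[-1,-1,-1,-1,-1,-1,-1,-1,-1,-1]' --squeeze 60

```text
clock: 15.4
tool_pos: [0.4809, -0.0132, 0.0176]
tool_rot: [0.51, 0.86, -0.001, 0.0]
contact_force: [-16.6, -5.9, 27.1]
gripper_width: 0.039
```

Emit:
servo_tool --pt "0 0 0" --pt "0 0 0" --pt "0 0 0" --pt "0 0 0" --pt "0 0 0" --pt "0 0 0" --pt "0 0 0" --pt "0 0 0" --pt "0 0 0" --pt "0 0 0" --spin '[0,0,0,0,0,0,0,0,0,0]' --hand '[-1,-1,-1,-1,-1,-1,-1,-1,-1,-1]'

```text
clock: 16.4
tool_pos: [0.4809, -0.0132, 0.0176]
tool_rot: [0.51, 0.86, -0.001, 0.0]
contact_force: [-17.2, -5.5, 27.3]
gripper_width: 0.0392
```

```bash
cat > bub.py <<'E'
from h import *
yaw=-.129;ex=np.array([np.cos(yaw),np.sin(yaw)]);ey=np.array([-ex[1],ex[0]])
o=np.array([.4812,-.0135])+.085*ey; O=o+.038*ex+.062*ey
def prof(a,c,n):
    """rectify vial top strip (plane z=.078): 1 px = 0.5 mm, column = along ey -55..55 mm"""
    src=np.float32([proj(c,[*(O+x*ex+y*ey),.078]) for x,y in((-.014,-.055),(.014,-.055),(.014,.055),(-.014,.055))])
    M=cv2.getPerspectiveTransform(src,np.float32([(0,56),(0,0),(220,0),(220,56)]))
    w=cv2.warpPerspective(a,M,(221,57)).astype(float)
    b=w[:,:,2]; yy,xx=np.where(b>155)
    s=(xx>20)&(xx<200)
    print(n,"bubble mm",((xx[s]-110)/2).mean().round(1) if s.any() else None,s.sum(),
      "dark mm",[(float(j-110)/2,int(v)) for j,v in enumerate(w[15:45].max(2).mean(0)) if v<88 and 25<j<195])
    return w
E
python3 - <<'E'
from bub import *
W=[]
for n in("scene","top"):
    z=np.load(f"p_{n}.npz");c={k:z[k] for k in z};W.append(prof(z["a"],c,n+" before"))
    W.append(prof(r.capture(n),c,n+" now"))
for w in W:print(w[20:40].max(2).mean(0)[::8].astype(int))
cv2.imwrite("pics/rect.png",cv2.resize(np.vstack(W),None,fx=2.6,fy=2.6)[:,:,::-1])
print(r.read_state()["gripper_width"],r.read_state()["contact_force"])
E
```

```text
scene before bubble mm -11.7 559 dark mm []
scene now bubble mm 3.5 576 dark mm []
top before bubble mm -12.0 552 dark mm [(-37.0, 85), (-36.5, 69), (-36.0, 62), (-35.5, 64), (-35.0, 70), (-34.5, 86), (15.0, 86), (15.5, 81), (16.0, 77), (16.5, 72), (17.0, 66), (17.5, 59), (18.0, 52), (18.5, 45), (19.0, 41), (19.5, 38), (20.0, 41), (20.5, 49), (21.0, 60), (21.5, 74)]
top now bubble mm 1.1 603 dark mm [(-37.0, 86), (-36.5, 71), (-36.0, 64), (-35.5, 66), (-35.0, 72), (-21.5, 83), (-21.0, 66), (-20.5, 52), (-20.0, 42), (-19.5, 39), (-19.0, 42), (-18.5, 50), (-18.0, 63), (-17.5, 77), (14.5, 84), (15.0, 79), (15.5, 73), (16.0, 66), (16.5, 60), (17.0, 54), (17.5, 49), (18.0, 46), (18.5, 45), (19.0, 49), (19.5, 54), (20.0, 64), (20.5, 75), (21.0, 86)]
[125 149 129 110 113 129 143 147 146 160 188 199 183 154 142 146 148 147
 138 105  91 111 135 148 146 147 148 138]
[110 144 138 111 105 116 136 144 142 120  93  96 127 168 191 194 175 148
 133 105  89 111 137 144 145 146 143 134]
[127  55 182 182 158  75 186 185 142 139 220 226 205 119 120 121 121 110
  72  56 123 119 119 118 121 121  97 166]
[127  56 180 184 156  79 186 185 139  38 127 122 143 215 226 220 143 104
  57  87 123 120 121 120 122 119  98 188]
0.03904123204244811 [-17.21723669  -5.03958464  27.22159734][ WARN:0@2.166] global loadsave.cpp:1063 imwrite_ Unsupported depth image for selected encoder is fallbacked to CV_8U.
```

View pics/rect.png

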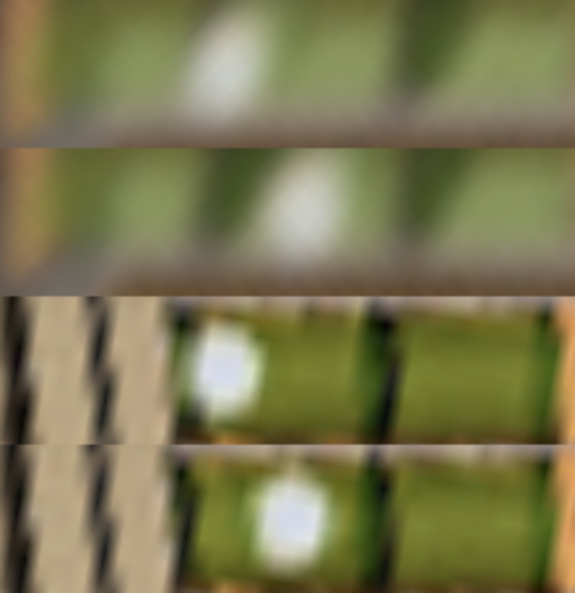

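After the turn the top strip shows the bubble at about +1.5 mm from the middle of the lines (-19.5 and +18.5). I'll hold for one more second, recheck and hand in.

Emit:
servo_tool --pt "0 0 0" --pt "0 0 0" --pt "0 0 0" --pt "0 0 0" --pt "0 0 0" --pt "0 0 0" --pt "0 0 0" --pt "0 0 0" --pt "0 0 0" --pt "0 0 0" --spin '[0,0,0,0,0,0,0,0,0,0]' --hand '[-1,-1,-1,-1,-1,-1,-1,-1,-1,-1]'

```text
clock: 17.5
tool_pos: [0.4809, -0.0132, 0.0176]
tool_rot: [0.51, 0.86, -0.001, 0.0]
contact_force: [-16.8, -5.7, 27.7]
gripper_width: 0.0389
```

```bash
python3 - <<'E'
from bub import *
prof(r.capture("top"),r.camera_info("top"),"top")
a=r.capture("scene").astype(int);b=np.load("p_scene.npz")["a"].astype(int)
print("hasp region change since press",abs(a-b)[115:175,245:285].max(2).mean().round(1))
s=r.read_state();print(s["contact_force"],s["gripper_width"],s["clock"])
E
```

```text
top bubble mm 1.2 619 dark mm [(-37.0, 87), (-36.5, 71), (-36.0, 65), (-35.5, 67), (-35.0, 73), (-21.5, 83), (-21.0, 65), (-20.5, 52), (-20.0, 42), (-19.5, 38), (-19.0, 41), (-18.5, 50), (-18.0, 63), (-17.5, 77), (14.0, 87), (14.5, 81), (15.0, 76), (15.5, 70), (16.0, 64), (16.5, 58), (17.0, 53), (17.5, 48), (18.0, 46), (18.5, 46), (19.0, 50), (19.5, 56), (20.0, 66), (20.5, 77)]
hasp region change since press 2.6
[-17.4167139   -5.42366175  28.69707011] 0.03866613937764618 17.6
```

```bash
python3 -c "
from station import r
print(r.sign_off())"
```

```text
the job is handed in; nothing more can be done
None
```

The gauge is levelled and the job is handed in, at 17.6 s on the clock; the sign-off gave no verdict. The hasp is folded back, and the arm is still gripping the knob and pressing it down with the bubble centred.

**What I did**
- **Hasp:** I lifted it by its tab to about upright, where the pinch slipped off. I then pushed it the rest of the way from behind with closed fingers.
- **Knob:** My first try at the knob closed on nothing, above its top. A light press down showed that the shut fingertips stand about 35 mm higher than the stated tool frame suggests. Gripping that much deeper worked; I then pressed the knob onto its stop and turned it 36° (0.63 rad) anticlockwise.

**Last checks**
- **Bubble:** it was about 1.5 mm from the middle in the top view, steady over the last second, against the 8 mm allowed. The scene view put it at +3.5 mm; I trusted it less because its strip is blurred and seen at a slant.
- **Press and grip:** the push was about 28 N, with the knob held at 39 mm. That the rocker is on its stop is inferred from that force and the travel. There was also a side load of about 17 N.
- **Hasp angle:** about 2.1 rad, estimated from the scene view before I gripped the knob. It did not visibly move afterwards.
- **Other things on the sill:** I saw none of them disturbed in the pictures, but I did not measure their positions.

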